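Find the unbolted offcut flap and push it open

TASK

Three of the four metal flaps in the offcut cabinet's top are bolted from below because their sacks are full; nothing shows which one is free. Press the front part of one flap after another gently with the fingertips until you find the one that rocks, then push its front down as far as it goes, leave it standing open and move clear. Do not force a bolted flap, do not take hold of the rear edge that comes up, and leave the things lying on the cabinet where they are.

Things in the scene. Friction and masses are not known exactly. Their poses are not given: they have to be found in the camera images.
- cabinet: Offcut cabinet, fixed, a plywood cabinet 640 mm wide (y) and 400 mm deep (x) standing on the floor. Its flat deck lies 100 mm above the robot's table, at z = 100 mm in this frame. Origin: at the robot table's height (z = 0), midway across the width, 150 mm behind the deck's front edge (the edge towards the robot). x points to the rear (away from the robot), y to the left, z up. Flaps 1 to 4 sit in a row along y, flush with the deck, at y = +217.5, +72.5, -72.5, -217.5 mm.
- plate_1 (a point): Top plate of flap 1 (of four identical ones, numbered from the robot's left): aluminium, 120 mm (x) by 110 mm (y), 6 mm thick, flush with the deck, 3 mm gap all round. Origin: on its top face, on the pivot line, half-way across. The plate reaches 85 mm ahead of the pivot (-x, towards the robot) and 35 mm behind it (+x). z is the normal of the top face; the frame turns with the flap.
- flap_1 (a joint): Angle of flap 1 about its pivot line, rad: 0 shut and flush, growing as the front goes down and the short rear part comes up, stop at 0.75 (about 43 degrees). The bolts are rubber-mounted: a bolted flap gives about 0.02 under 10 N and never more than 0.06, and springs back to under 0.01. The free one starts to tip at about 2 to 3 N pressed 50 mm ahead of the pivot, and the friction in its pivot keeps it at any angle where it is left. Below it the chute is empty for 350 mm.
- plate_2 (a point): Top plate of flap 2 (of four identical ones, numbered from the robot's left): aluminium, 120 mm (x) by 110 mm (y), 6 mm thick, flush with the deck, 3 mm gap all round. Origin: on its top face, on the pivot line, half-way across. The plate reaches 85 mm ahead of the pivot (-x, towards the robot) and 35 mm behind it (+x). z is the normal of the top face; the frame turns with the flap.
- flap_2 (a joint): Angle of flap 2 about its pivot line, rad: 0 shut and flush, growing as the front goes down and the short rear part comes up, stop at 0.75 (about 43 degrees). The bolts are rubber-mounted: a bolted flap gives about 0.02 under 10 N and never more than 0.06, and springs back to under 0.01. The free one starts to tip at about 2 to 3 N pressed 50 mm ahead of the pivot, and the friction in its pivot keeps it at any angle where it is left. Below it the chute is empty for 350 mm.
- plate_3 (a point): Top plate of flap 3 (of four identical ones, numbered from the robot's left): aluminium, 120 mm (x) by 110 mm (y), 6 mm thick, flush with the deck, 3 mm gap all round. Origin: on its top face, on the pivot line, half-way across. The plate reaches 85 mm ahead of the pivot (-x, towards the robot) and 35 mm behind it (+x). z is the normal of the top face; the frame turns with the flap.
- flap_3 (a joint): Angle of flap 3 about its pivot line, rad: 0 shut and flush, growing as the front goes down and the short rear part comes up, stop at 0.75 (about 43 degrees). The bolts are rubber-mounted: a bolted flap gives about 0.02 under 10 N and never more than 0.06, and springs back to under 0.01. The free one starts to tip at about 2 to 3 N pressed 50 mm ahead of the pivot, and the friction in its pivot keeps it at any angle where it is left. Below it the chute is empty for 350 mm.
- plate_4 (a point): Top plate of flap 4 (of four identical ones, numbered from the robot's left): aluminium, 120 mm (x) by 110 mm (y), 6 mm thick, flush with the deck, 3 mm gap all round. Origin: on its top face, on the pivot line, half-way across. The plate reaches 85 mm ahead of the pivot (-x, towards the robot) and 35 mm behind it (+x). z is the normal of the top face; the frame turns with the flap.
- flap_4 (a joint): Angle of flap 4 about its pivot line, rad: 0 shut and flush, growing as the front goes down and the short rear part comes up, stop at 0.75 (about 43 degrees). The bolts are rubber-mounted: a bolted flap gives about 0.02 under 10 N and never more than 0.06, and springs back to under 0.01. The free one starts to tip at about 2 to 3 N pressed 50 mm ahead of the pivot, and the friction in its pivot keeps it at any angle where it is left. Below it the chute is empty for 350 mm.
- batten: Bystander: loose pine batten, 30 x 190 x 20 mm, lying on the deck behind the flaps; origin under its centre, long side along its y.
- fretpiece: Bystander: loose dark walnut block 75 x 60 x 22 mm with a 30 mm hole, on the deck behind the flaps; origin under its centre.
- glue: Bystander: glue bottle, 52 mm across, 130 mm high, standing on the deck behind the flaps; origin under its centre.
- offcut: Bystander: loose dark walnut offcut 30 x 50 x 22 mm, on the front deck ahead of the flaps; origin under its centre.

How it is judged:
By the outcome, as a careful person would: the job done as asked, in the order asked, and still so for the second after the job is handed in, with the robot touching nothing.
It also fails if it takes over 51 s, if anything falls off the work surface, if the arm or the gripper's body presses on something with over 40 N, if the wrist force passes 120 N, or if a joint passes its speed limit or range.

ROBOT

A 6-joint arm with a two-finger parallel gripper is mounted at the origin on the work surface. World frame = base frame: x ahead of the robot, y to its left, z up, the work surface at z = 0. Lengths are in mm, angles in rad, forces in N, time in s.
With the tool pointing down it reaches from about 350 to 950 mm from the base axis. Payload 17.4 kg.
Tool frame: the origin (TCP) lies on the centre line of the jaws, within the pads' length; the fingertips stand 25 mm ahead of it and the grasp point (between the pads) lies 6 mm ahead of it (robot.tip_reach is the distance from the TCP to the fingertips, in mm); y points along the fingers, z is the direction in which the jaws open and shut, and the axes are right-handed (so a half turn about y gives the same grasp; the last joint's range is limited). The gripper opens to 93 mm and grips with 3 to 60 N. Pads are 15 mm wide; open, the fingers measure 128 mm over their backs; the gripper's body (75 mm by 188 mm) begins 65 mm behind the grasp point.
Start: joints at [-1.151, 0.116, 1.442, -0, 1.584, -0.038], TCP at [298.326, -605.503, 243.646] pointing down, gripper open.
Joint ranges: [-2.83, 2.83], [-0.83, 2.19], [0.07, 2.5], [-1.14, 4.28], [0.01, 3], [-2.97, 2.97]. Speed limits (rad/s): [1.89, 1.89, 2.22, 3.14, 3.14, 3.14].

INTERFACE

Orientations are given as [roll, pitch, yaw] about the fixed x, y, z axes, in that order (R = Rz(yaw) Ry(pitch) Rx(roll)).
In Python, from workcell import robot gives the robot as it stands.
- The arm moves only by the tool servo_tool, never from a script. Its argument "motion" is a list of rows, each a list of 2 entries, a list of its own where there are three numbers: the shift along the tool's x, y, z in mm, then the turn about the tool's y in degrees. In form: [[[tx, ty, tz], roll], ...]. A call has 1 to 12 rows; each row is the pose to reach, as a shift and turn from the pose commanded when the call began, along the tool's axes at that moment; what a row does not reach only later rows make up. A row lasts 1/12 s, in which the tool goes at most 41.7 mm and 7.16 degrees, less where a joint would pass 70% of its speed; a pose out of reach is approached as far as the arm can. A call with a gripper value outside its range is refused whole. "claw" is the opening, from -1 (shut) to 1 (fully open), so that 0 is half open, set as the call begins (left out, the last holds). The fingers move at their own pace and stop on an object; the grip force is fixed at half the most. Time passes only in rows, so rows that repeat a pose let the fingers close. It gives the time, the measured TCP pose, the force and the opening at its end, in the units of the state.
- robot.state(): the state, without advancing time (a new reading comes with each control period).
- robot.snapshot(name): name is "side" or "top" or "wrist"; returns a dict with "img" (384x512x3 uint8, red, green, blue), "camera_matrix" (3x3 intrinsics, pixels), "world_from_camera" (4x4, takes a point from camera to world coordinates). Camera axes: x right, y down, z forward; pixel columns grow to the right and rows downward; lengths in mm; the calibration is good to about 2 mm. A picture is of the moment at which its call begins. There is no depth.
- robot.sign_off(): hands the job in, once; it reports no verdict.
The state is a dict: "time_s": time; "joints": joint angles; "joint_vel": joint speeds; "tau": joint torques, N m; "eef_pos": TCP position; "tcp_rot": TCP orientation; "wrist_force": force on the tool from outside, world axes, zero at the start; "wrist_torque": the same for the moment, N m; "gripper_width": finger opening in mm.
Only numpy, scipy, OpenCV 4.12 (cv2) and the standard library are available. Lean on these libraries where they do the work, as an engineer would, in place of code of your own. Each camera call takes 0.05 s, during which the arm holds its last target. There are 200 camera calls.

## Working session

There is one attempt and no reset: what is moved stays moved. The work goes in short steps, Python scripts to look and compute and a tool call to move; the robot and the scene stay as the last step left them, time stands still between calls to the robot, and variables do not carry over. Pictures are saved under pics/ and viewed, about 8 in all and at most 12, crops included, and the job is handed in when it is done.

Besides the shell and the picture viewer there is one more tool, called after "Request:" in YAML: its name, and indented under it one key for each argument. servo_tool: Moves the arm, as the interface text tells. Its arguments: {"type":"object","properties":{"motion":{"type":"array"},"claw":{"type":"number"}},"required":["motion"]}

```bash
mkdir -p pics
python3 - <<'E'
from workcell import robot
import cv2,numpy as np
s=robot.state();print({k:np.round(v,3).tolist() for k,v in s.items()}, robot.tip_reach)
for n in("top","side"):
    d=robot.snapshot(n);cv2.imwrite(f"pics/{n}0.png",cv2.resize(d["img"][:,:,::-1],(800,600),interpolation=cv2.INTER_CUBIC))
    print(n,np.round(d["camera_matrix"],2).tolist(),np.round(d["world_from_camera"],4).tolist())
E
```

```text
{'time_s': 0.0, 'joints': [-1.151, 0.116, 1.442, -0.0, 1.584, -0.038], 'joint_vel': [0.0, -0.001, 0.0, 0.001, -0.0, 0.0], 'tau': [0.002, -72.126, -62.261, 0.078, 0.024, -0.0], 'eef_pos': [298.244, -605.352, 242.907], 'tcp_rot': [-1.572, 0.0, -2.684], 'wrist_force': [1.213, -0.545, -0.2], 'wrist_torque': [0.005, -0.015, 0.023], 'gripper_width': 92.767} 25.0
top [[414.96, 0.0, 252.69], [0.0, 414.96, 186.52], [0.0, 0.0, 1.0]] [[0.0315, -0.9788, 0.2023, 418.4202], [-0.9995, -0.0302, 0.0098, 55.708], [-0.0035, -0.2025, -0.9793, 910.1738], [0.0, 0.0, 0.0, 1.0]]
side [[390.87, 0.0, 250.2], [0.0, 390.87, 190.08], [0.0, 0.0, 1.0]] [[-0.8207, -0.4116, 0.3962, 319.1499], [-0.571, 0.6143, -0.5446, 463.5409], [-0.0192, -0.6732, -0.7392, 641.6942], [0.0, 0.0, 0.0, 1.0]]
```

View pics/top0.png

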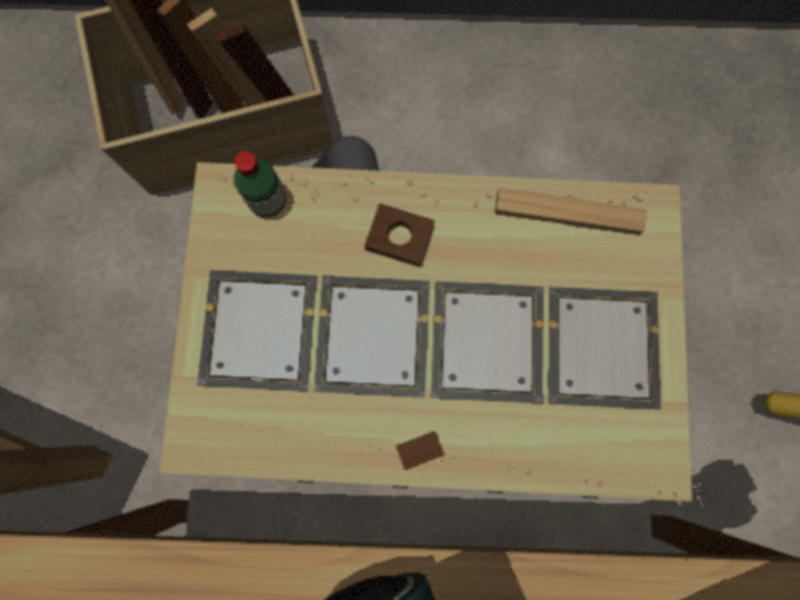

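View pics/side0.png

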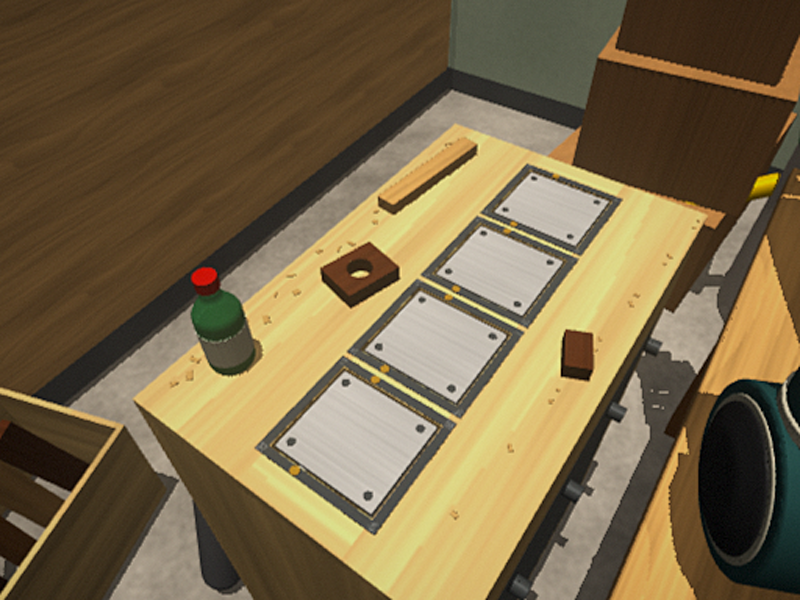

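Top view: the plates run left to right at about columns 260, 372, 489 and 603, with gold pivot marks near row 310–330. The offcut is at (420,450), in front of flap 2/3. The bottle, fretpiece and batten are behind the flaps.

```bash
cat > h.py <<'E'
from workcell import robot
import numpy as np
from scipy.spatial.transform import Rotation as R
def px2w(d,uv,z):
    K,T=d["camera_matrix"],d["world_from_camera"]
    r=T[:3,:3]@np.linalg.solve(K,[uv[0],uv[1],1]);return T[:3,3]+r*(z-T[2,3])/r[2]
def cab(p,o,yaw): # cabinet->world
    c,s=np.cos(yaw),np.sin(yaw);return np.array([o[0]+c*p[0]-s*p[1],o[1]+s*p[0]+c*p[1],p[2]])
def shift(target): # tool-axes shift to TCP target
    s=robot.state();return R.from_euler("xyz",s["tcp_rot"]).inv().apply(np.array(target)-s["eef_pos"])
E
python3 - <<'E'
from h import *
d=robot.snapshot("top");k=512/800
P={}
for n,uv in dict(BL=(196,163),BR=(680,185),FR=(691,500),FL=(161,472),g1=(209,307),g1b=(309,312),g2=(323,313),g2b=(424,318),g3=(438,319),g3b=(540,324),g4=(553,325),g4b=(655,329),off1=(396,446),off2=(437,432),off3=(444,452),off4=(403,468)).items():
    P[n]=px2w(d,(uv[0]*k,uv[1]*k),100);print(n,P[n].round(1))
E=P["FL"]-P["FR"];E2=P["BL"]-P["BR"];print("yaw",[np.arctan2(-e[0],e[1]) for e in(E,E2,P["g1"]-P["g4b"])])
s=robot.state();print(R.from_euler("xyz",s["tcp_rot"]).as_matrix().round(3))
E
```

```text
BL [752.2 334.1 100. ]
BR [ 740.6 -307.5  100. ]
FR [ 342.4 -297.8  100. ]
FL [354.4 339.1 100. ]
g1 [558.3 299.3 100. ]
g1b [555.8 171.8 100. ]
g2 [555.1 154.  100. ]
g2b [552.6  25.9 100. ]
g3 [551.9   8.1 100. ]
g3b [ 549.5 -120.6  100. ]
g4 [ 548.7 -136.9  100. ]
g4b [ 547.6 -265.1  100. ]
off1 [394.   56.4 100. ]
off2 [412.2   6.8 100. ]
off3 [388.7  -2.1 100. ]
off4 [368.4  47.1 100. ]
yaw [np.float64(-0.018925495632518073), np.float64(-0.01809132931502959), np.float64(-0.01897081399748725)]
[[-0.897 -0.     0.442]
 [-0.442  0.001 -0.897]
 [-0.    -1.    -0.001]]
```

Run:
```python
from h import *
print(shift([493,-200,180]).round(1))
```

```text
[-353.8   63.3 -277.5]
```

Request:
servo_tool:
  motion:
    - [[-29,5,-23],7]
    - [[-58,10,-46],14]
    - [[-87,15,-69],21]
    - [[-116,20,-92],27.3]
    - [[-146,26,-115],27.3]
    - [[-176,32,-138],27.3]
    - [[-206,37,-161],27.3]
    - [[-236,42,-184],27.3]
    - [[-266,47,-207],27.3]
    - [[-296,53,-231],27.3]
    - [[-326,58,-255],27.3]
    - [[-354,63,-277],27.3]
  claw: -1

```text
time_s: 1.15
eef_pos: [493.8, -198.5, 180.3]
tcp_rot: [-1.571, 0.0, 3.123]
wrist_force: [-0.0, -1.0, 0.1]
gripper_width: 17.8
```

Request:
servo_tool:
  motion:
    - [[0,0,0],0]
    - [[0,0,0],0]
    - [[0,0,0],0]

```text
time_s: 1.4
eef_pos: [493.4, -200.7, 180.7]
tcp_rot: [-1.571, -0.0, 3.124]
wrist_force: [-0.3, -0.2, 0.4]
gripper_width: 1.2
```

Run:
```python
from h import *
import cv2
s=robot.state();print(s["time_s"],R.from_euler("xyz",s["tcp_rot"]).as_matrix().round(3),s["eef_pos"],s["gripper_width"],s["wrist_force"]);print(shift([493,-200,135]).round(1))
d=robot.snapshot("side");cv2.imwrite("pics/s1.png",cv2.resize(d["img"][:,:,::-1],(800,600)))
```

```text
1.4 [[-1.    -0.    -0.018]
 [ 0.018 -0.    -1.   ]
 [ 0.    -1.     0.   ]] [ 493.37240641 -200.7132852   180.65662457] 1.1842055057109733 [-0.25000526 -0.22643889  0.35512902]
[ 0.4 45.7 -0.7]
```

View pics/s1.png

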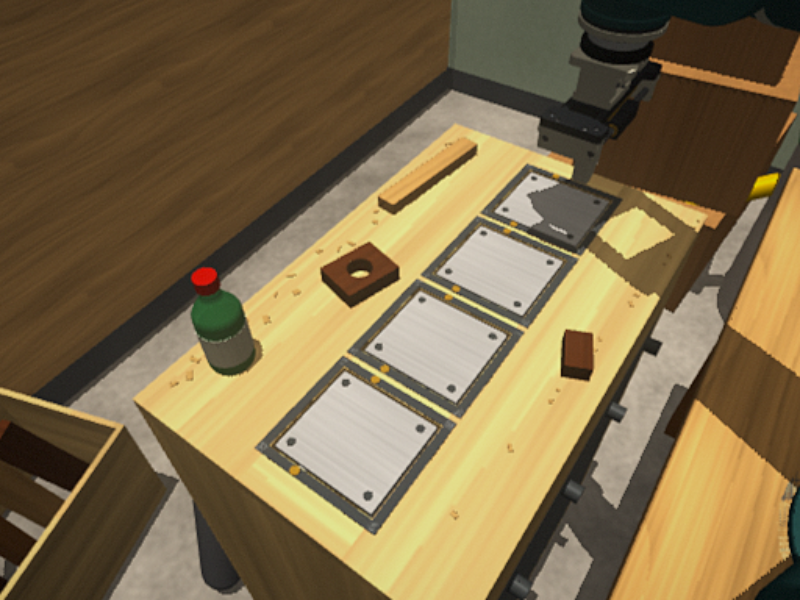

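The closed fingers are above flap 4 (tips near (583,180)), jaws across the width. Next I descend and press in small steps.

Request:
servo_tool:
  motion:
    - [[0,20,0],0]
    - [[0,40,0],0]
    - [[0,49,0],0]
    - [[0,51,0],0]
    - [[0,52,0],0]
    - [[0,52,0],0]

```text
time_s: 1.95
eef_pos: [493.6, -201.1, 129.5]
tcp_rot: [-1.57, 0.001, 3.122]
wrist_force: [0.2, -0.7, 0.8]
gripper_width: 0.2
```

Request:
servo_tool:
  motion:
    - [[0,0.5,0],0]
    - [[0,1,0],0]
    - [[0,1.5,0],0]
    - [[0,2,0],0]
    - [[0,2,0],0]
    - [[0,2,0],0]

```text
time_s: 2.45
eef_pos: [493.5, -200.5, 126.7]
tcp_rot: [-1.571, 0.0, 3.123]
wrist_force: [0.4, -0.3, 0.1]
gripper_width: 0.5
```

Request:
servo_tool:
  motion:
    - [[0,0.5,0],0]
    - [[0,1,0],0]
    - [[0,1,0],0]
    - [[0,1,0],0]

```text
time_s: 2.78
eef_pos: [493.4, -200.6, 125.6]
tcp_rot: [-1.571, -0.0, 3.123]
wrist_force: [-0.0, 0.3, -0.2]
gripper_width: 0.3
```

Request:
servo_tool:
  motion:
    - [[0,0.5,0],0]
    - [[0,1,0],0]
    - [[0,1,0],0]
    - [[0,1,0],0]

```text
time_s: 3.12
eef_pos: [493.5, -200.6, 124.9]
tcp_rot: [-1.571, 0.0, 3.123]
wrist_force: [-1.0, 0.2, 4.0]
gripper_width: 0.4
```

Request:
servo_tool:
  motion:
    - [[0,0.3,0],0]
    - [[0,0.5,0],0]
    - [[0,0.5,0],0]
    - [[0,0.5,0],0]

```text
time_s: 3.45
eef_pos: [493.5, -200.6, 124.7]
tcp_rot: [-1.571, 0.0, 3.123]
wrist_force: [-2.6, 1.8, 7.3]
gripper_width: 0.6
```

Force rises to 7.3 N with hardly any travel, so flap 4 is bolted. On to flap 3.

Request:
servo_tool:
  motion:
    - [[0,-6,0],0]
    - [[0,-8,-30],0]
    - [[0,-8,-65],0]
    - [[0,-8,-105],0]
    - [[0,-8,-135],0]
    - [[0,-8,-145],0]
    - [[0,-5,-145],0]
    - [[0,-3,-145],0]
    - [[0,-3,-145],0]
    - [[0,-3,-145],0]

```text
time_s: 4.28
eef_pos: [496.1, -56.7, 126.9]
tcp_rot: [-1.571, -0.001, 3.122]
wrist_force: [0.5, -0.7, -0.1]
gripper_width: 0.5
```

Request:
servo_tool:
  motion:
    - [[0,0.6,0],0]
    - [[0,1.2,0],0]
    - [[0,1.8,0],0]
    - [[0,1.8,0],0]
    - [[0,1.8,0],0]

```text
time_s: 4.7
eef_pos: [496.2, -55.7, 125.3]
tcp_rot: [-1.571, -0.0, 3.123]
wrist_force: [-0.8, -0.5, 0.2]
gripper_width: 0.8
```

Request:
servo_tool:
  motion:
    - [[0,0.3,0],0]
    - [[0,0.6,0],0]
    - [[0,0.6,0],0]
    - [[0,0.6,0],0]

```text
time_s: 5.03
eef_pos: [496.2, -55.6, 124.8]
tcp_rot: [-1.571, 0.0, 3.123]
wrist_force: [-1.0, 0.5, 1.6]
gripper_width: 0.6
```

Request:
servo_tool:
  motion:
    - [[0,0.3,0],0]
    - [[0,0.6,0],0]
    - [[0,0.6,0],0]
    - [[0,0.6,0],0]

```text
time_s: 5.37
eef_pos: [496.2, -55.6, 124.2]
tcp_rot: [-1.571, 0.0, 3.123]
wrist_force: [0.0, -0.9, 2.2]
gripper_width: 0.9
```

Request:
servo_tool:
  motion:
    - [[0,0.4,0],0]
    - [[0,0.8,0],0]
    - [[0,0.8,0],0]
    - [[0,0.8,0],0]

```text
time_s: 5.7
eef_pos: [496.2, -55.6, 123.3]
tcp_rot: [-1.571, -0.0, 3.123]
wrist_force: [0.2, -0.6, 1.0]
gripper_width: 0.1
```

Request:
servo_tool:
  motion:
    - [[0,0.4,0],0]
    - [[0,0.8,0],0]
    - [[0,0.8,0],0]
    - [[0,0.8,0],0]

```text
time_s: 6.03
eef_pos: [496.1, -55.6, 122.5]
tcp_rot: [-1.571, -0.0, 3.123]
wrist_force: [0.7, -0.2, 1.7]
gripper_width: 0.6
```

Flap 3 gives way at about 2 N, so it is the free one. I push it down.

Request:
servo_tool:
  motion:
    - [[0,3,0],0]
    - [[0,6,0],0]
    - [[0,9,0],0]
    - [[0,12,0],0]
    - [[0,15,0],0]
    - [[0,18,0],0]
    - [[0,21,0],0]
    - [[0,24,0],0]
    - [[0,27,0],0]
    - [[0,30,0],0]
    - [[0,33,0],0]
    - [[0,33,0],0]

```text
time_s: 7.03
eef_pos: [495.8, -55.5, 88.7]
tcp_rot: [-1.571, -0.001, 3.123]
wrist_force: [-0.8, -0.1, 0.2]
gripper_width: 0.6
```

Request:
servo_tool:
  motion:
    - [[0,1,0],0]
    - [[0,2,0],0]
    - [[0,3,0],0]
    - [[0,4,0],0]
    - [[0,5,0],0]
    - [[0,5,0],0]

```text
time_s: 7.53
eef_pos: [496.1, -55.6, 84.4]
tcp_rot: [-1.571, -0.0, 3.123]
wrist_force: [-0.4, 0.4, 1.4]
gripper_width: 0.5
```

Request:
servo_tool:
  motion:
    - [[0,0.5,0],0]
    - [[0,1,0],0]
    - [[0,1.5,0],0]
    - [[0,2,0],0]
    - [[0,2,0],0]

```text
time_s: 7.95
eef_pos: [496.1, -55.6, 82.4]
tcp_rot: [-1.571, -0.0, 3.123]
wrist_force: [0.1, 0.3, 1.7]
gripper_width: 0.5
```

Request:
servo_tool:
  motion:
    - [[0,0.5,0],0]
    - [[0,1,0],0]
    - [[0,1,0],0]
    - [[0,1,0],0]

```text
time_s: 8.28
eef_pos: [496.3, -55.6, 81.9]
tcp_rot: [-1.571, 0.0, 3.123]
wrist_force: [-1.4, 0.9, 5.5]
gripper_width: 0.3
```

Request:
servo_tool:
  motion:
    - [[0,0.5,0],0]
    - [[0,1,0],0]
    - [[0,1,0],0]
    - [[0,1,0],0]

```text
time_s: 8.62
eef_pos: [496.5, -55.6, 81.6]
tcp_rot: [-1.571, 0.001, 3.123]
wrist_force: [-4.4, 1.0, 12.6]
gripper_width: 0.7
```

Force climbs to 12.6 N with no further travel, so the flap is at its stop. I retreat straight up, then back towards the robot.

Request:
servo_tool:
  motion:
    - [[0,-8,0],0]
    - [[0,-25,0],0]
    - [[0,-50,0],0]
    - [[0,-80,0],0]
    - [[0,-110,0],0]
    - [[0,-140,0],0]
    - [[0,-165,20],0]
    - [[0,-180,55],0]
    - [[0,-180,90],0]
    - [[0,-180,125],0]
    - [[0,-180,160],0]
    - [[0,-180,190],0]

```text
time_s: 9.62
eef_pos: [492.1, -247.6, 260.6]
tcp_rot: [-1.571, -0.0, 3.122]
wrist_force: [0.4, 1.3, -0.3]
gripper_width: 0.7
```

Request:
servo_tool:
  motion:
    - [[0,0,30],0]
    - [[0,0,60],0]
    - [[0,0,80],0]
    - [[0,0,80],0]
    - [[0,0,80],0]

```text
time_s: 10.03
eef_pos: [490.8, -326.2, 260.1]
tcp_rot: [-1.572, -0.001, 3.121]
wrist_force: [-0.3, 0.6, 0.5]
gripper_width: 0.7
```

Run:
```python
from h import *
import cv2
print(robot.state()["wrist_force"].round(1) if hasattr(robot.state()["wrist_force"],"round") else robot.state()["wrist_force"])
a,b=[cv2.resize(robot.snapshot(n)["img"][:,:,::-1],(400,300)) for n in("top","side")]
d=robot.snapshot("side")["img"][:,:,::-1][100:300,190:457]
cv2.imwrite("pics/f.png",np.vstack([np.hstack([a,b]),cv2.copyMakeBorder(cv2.resize(d,(400,300)),0,0,0,400,0)]))
```

```text
[-0.3  0.6  0.5]
```

View pics/f.png

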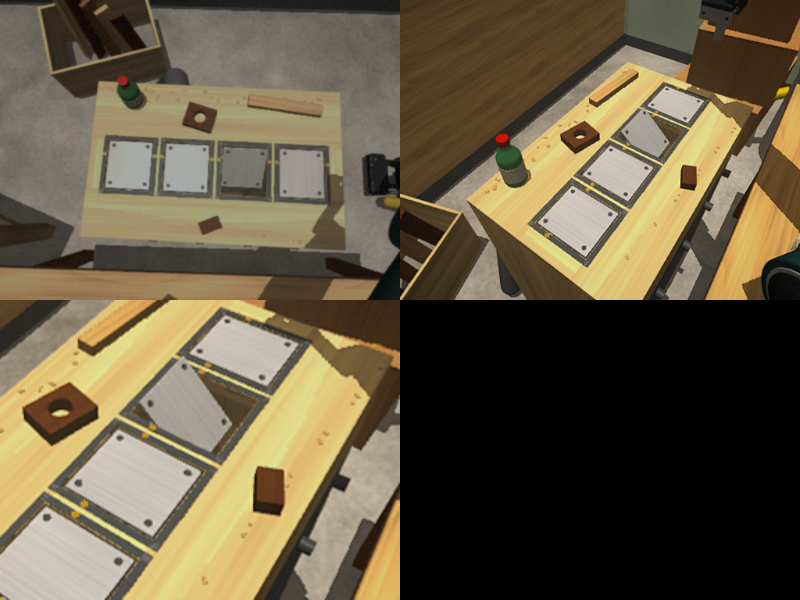

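Flap 3 stands wide open (at (180,410) in the crop, rear edge raised). The other flaps are flush, the loose things look unmoved and the arm is clear.

```bash
python3 -c "
from workcell import robot
print(robot.sign_off())"
```

```text
the job is handed in; nothing more can be done
None
```

Flap 3 was the free one. It now stands open at its stop, and I have handed the job in.

- **Search:** I pressed flap 4 first. It resisted, reaching 7.3 N with hardly any travel, so I took it as bolted and left it. Flap 3 gave way at about 2 N. Flaps 1 and 2 were not tested, because the free one had been found.
- **Opening:** I pushed the front of flap 3 down about 43 mm, until the force climbed to 12.6 N with no further travel. That is close to the 44 mm I expected at the 0.75 rad stop, but I did not measure the angle separately.
- **Last checks:** The final pictures show flap 3 open and the others flush. The loose things look to be in their original places, judged by eye. The arm is clear with about zero wrist force, at roughly 10 s on the robot's clock. No check failed or disagreed.

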